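# Slide a flat strap over the stand's edge, pick it and box it

### The arm

A 6-joint arm with a two-finger parallel gripper is mounted at the origin on the work surface. World frame = base frame: x ahead of the robot, y to its left, z up, the work surface at z = 0. Lengths are in m, angles in rad, forces in N, time in s.
With the tool pointing down it reaches from about 0.35 to 0.725 m from the base axis. Payload 4.3 kg.
Tool frame: the origin (TCP) lies midway between the tips of the shut fingers; the grasp point (between the pads) lies 19 mm behind it (ctrl.tcp_to_grasp is the distance from the TCP to the grasp point, in m); z points along the fingers, x is the direction in which the jaws open and shut, and the axes are right-handed (so a half turn about z gives the same grasp; the last joint's range is limited). The gripper opens to 85 mm and grips with 20 to 120 N. Pads are 22 mm wide; open, the fingers measure 114 mm over their backs; the gripper's body (76 mm by 85 mm) begins 54 mm behind the grasp point. The pads swing forward as they close: fully open they stand 13 mm farther back than shut.
Start: joints at [-1.297, 0.377, 0.081, 1.274, 0, 1.46], TCP at [0.215, -0.533, 0.231] pointing down, gripper open.
Joint ranges: [-2.72, 2.72], [-0.84, 1.66], [-1.02, 1.22], [-1.77, 2.12], [-1.37, 1.28], [-3.14, 3.14]. Speed limits (rad/s): [2.57, 2.57, 3.14, 3.14, 3.14, 3.14].

### API

Orientations are given as a rotation vector (axis times angle).
In Python, from plant import ctrl, gripper_to, eyes, monitor gives the robot as it stands. The module is installed in compiled form; this text tells all that it offers. Calls block until the motion is done:
- ctrl.goto(position, orientation): joint-space move of the TCP to a pose.
- ctrl.movel(position, max_speed=0.15, rot=None, max_force=None): straight line of the TCP; rot=None keeps the orientation; max_speed is the mean speed in m/s. With max_force (N) it stops when the force on the tool has changed by that much, and returns True; else False.
- ctrl.move_j(angles): joint-space move.
- gripper_to(opening, f_grip=None): finger opening in m; f_grip is the grip in N (None keeps the last); returns when the fingers have stopped.
- ctrl.hold(seconds).
- ctrl.solve_ik(position, orientation): joint angles nearest the present ones, or None.
- eyes.capture(name): name is "scene" or "top"; returns the picture (400x640x3 uint8, red, green, blue); there is no depth.
- eyes.camera_model(name): a dict with "fx", "fy", "cx", "cy" (pixels), "k1" (the pictures are not rectified: a ray, as slopes to the right and down, at radius r is drawn at 1 + k1 r^2 times it, then the intrinsics apply), "extrinsics" (4x4, takes a point from camera to world coordinates). Camera axes: x right, y down, z forward; pixel columns grow to the right and rows downward; lengths in m; the calibration is good to about 2 mm. A picture is of the moment at which its call begins. camera_model takes no time and is no camera call.
A pose or a line that the arm cannot do raises ctrl.IKError and nothing moves.
- ctrl.sign_off(): hands the job in, once; it reports no verdict.
Readings, each from a call of its own:
- monitor.read_t(): time.
- monitor.read_joint_pos(): joint angles.
- monitor.read_dq(): joint speeds.
- monitor.read_tau(): joint torques, N m.
- monitor.read_position(): TCP position.
- monitor.read_eef_rot(): TCP orientation.
- monitor.read_contact_force(): force on the tool from outside, world axes, zero at the start.
- monitor.read_torque(): the same for the moment, N m.
- monitor.read_grip_width(): finger opening in m.
Only numpy, scipy, OpenCV 4.12 (cv2) and the standard library are available. Lean on these libraries where they do the work, as an engineer would, in place of code of your own. Each camera call takes 0.05 s, during which the arm holds its last target.

### The job

Two flat metal straps lie on the low plywood stand. Slide the longer one along the stand until a good part of it sticks out over the edge that faces the cardboard tray, but not so far that it falls, then grip it by the part that sticks out, lift it well clear and put it in the tray, lying flat on the bottom. Leave the shorter strap where it is.

Things in the scene. Friction and masses are not known exactly. Their poses are not given: they have to be found in the camera images.
- strap_mid (a point): Centre (half-way up) of the longer strap: flat metal bar 36 mm (its x) by 160 mm (its y) by 3 mm (z up), 0.08 to 0.17 kg, four dark hole marks (not real holes). Lies loose, its long axis within 8 degrees of square to the stand's edge, +y end towards it and 15 to 45 mm short of it. Closed fingertips pressed on it with 5 to 20 N drag it along; it tips once its centre passes the edge.
- stand_edge (a point): Middle of the upper edge of the fixed stand that faces the tray: y points level outward over the edge, x along it, z up. The board is smooth, slippery plywood (friction on the straps about 0.25), 280 mm along the edge by 300 mm deep, 18 mm thick, top 70 mm above the table. Before the straps the table below is free for 80 mm out. A brass valve 100 mm tall stands 210 mm or more in from the edge.
- tray_in (a point): Centre of the inner floor of the fixed open cardboard tray, 5 mm above the table. Inside it is 150 mm (its x) by 240 mm (its y); walls 5 mm thick, their tops 35 mm above the table; z up.
- short_strap_mid (a point): Centre (half-way up) of the shorter strap: same metal, 36 mm (its x) by 90 mm (its y) by 3 mm, two hole marks, lying loose on the same stand some 110 to 150 mm beside the longer one, on either side. To be left alone.

How it is judged:
By the outcome, as a careful person would: the job done as asked, in the order asked, and still so for the second after the job is handed in, with the robot touching nothing.
It also fails if it takes over 48 s, if anything falls off the work surface, if the arm or the gripper's body presses on something with over 40 N, if the wrist force passes 120 N, or if a joint passes its speed limit or range.

## Working session

There is one attempt and no reset: what is moved stays moved. The work goes in short steps, each a Python script; the robot and the scene stay as the last script left them, time stands still between calls to the robot, and variables do not carry over. Pictures are saved under pics/ and viewed, and the job is handed in when it is done.

```bash
mkdir -p pics; python3 - <<'E'
from plant import ctrl,eyes,monitor
import cv2
for n in("scene","top"):
    cv2.imwrite(f"pics/{n}0.png",eyes.capture(n)[:,:,::-1]); m=eyes.camera_model(n); print(n,{k:(v if k!="extrinsics" else v.round(3).tolist()) for k,v in m.items()})
print(monitor.read_t(),monitor.read_eef_rot(),ctrl.tcp_to_grasp)
E
```

```text
scene {'fx': 361.9681279662705, 'fy': 361.9681279662705, 'cx': 315.9859346177662, 'cy': 202.99570793848216, 'k1': -0.08470766884714923, 'extrinsics': [[-0.826, 0.486, -0.286, 0.783], [0.564, 0.711, -0.419, 0.37], [-0.0, -0.507, -0.862, 0.717], [0.0, 0.0, 0.0, 1.0]]}
top {'fx': 377.3227816867878, 'fy': 377.3227816867878, 'cx': 327.45494857394516, 'cy': 193.35417569197182, 'k1': -0.0029387993492782276, 'extrinsics': [[-0.019, -0.984, 0.178, 0.42], [-1.0, 0.022, 0.018, 0.038], [-0.022, -0.178, -0.984, 0.794], [0.0, 0.0, 0.0, 1.0]]}
0.1 [-2.60336833e+00  1.75635308e+00  2.24615707e-03] 0.0187
```

View pics/scene0.png

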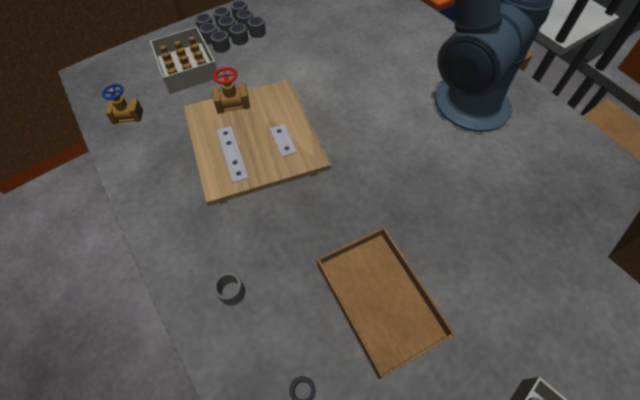

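View pics/top0.png

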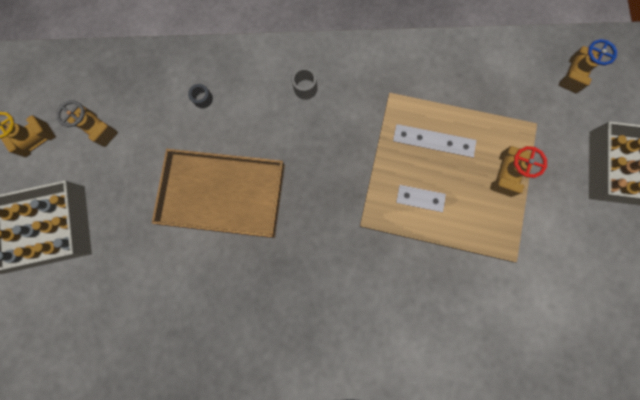

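The top view shows the stand spanning columns 360–537 and the tray at 155–283. The long strap is centred near (435,141), the short one near (421,198), and the valve near (515,175). The stand's tray-side edge runs from (389,94) to (361,227). Next I'll measure these.

```bash
cat > h.py <<'E'
import numpy as np,cv2
from plant import eyes
def ray(name,pts):
    m=eyes.camera_model(name);p=np.asarray(pts,float).reshape(-1,2)
    K=np.array([[m['fx'],0,m['cx']],[0,m['fy'],m['cy']],[0,0,1]])
    s=cv2.undistortPointsIter(p.reshape(-1,1,2),K,np.array([m['k1'],0,0,0,0.]),None,None,(3,50,1e-10)).reshape(-1,2)
    E=np.asarray(m['extrinsics']);return E[:3,3],np.c_[s,np.ones(len(s))]@E[:3,:3].T
def plane(name,pts,z):
    o,d=ray(name,pts);return (o+d*((z-o[2])/d[:,2])[:,None])
def mask_strap(img):
    h=cv2.cvtColor(img,cv2.COLOR_RGB2HSV)
    return ((h[...,1]<45)&(h[...,2]>130)).astype(np.uint8)*255
def blobs(m,amin=150):
    cs,_=cv2.findContours(m,cv2.RETR_EXTERNAL,cv2.CHAIN_APPROX_NONE)
    return [c for c in cs if cv2.contourArea(c)>amin]
def rect(name,c,z):
    # contour -> plane points (mm) -> min area rect
    p=plane(name,c.reshape(-1,2),z)[:,:2]*1000
    return cv2.minAreaRect(p.astype(np.float32))
E
python3 - <<'E'
from h import *
for n in("top","scene"):
    im=cv2.imread(f"pics/{n}0.png")[:,:,::-1].copy()
    for c in blobs(mask_strap(im)):
        x=c.reshape(-1,2).mean(0)
        r=rect(n,c,.073)
        if max(r[1])<250: print(n,x.round(),r)
    h=cv2.cvtColor(im,cv2.COLOR_RGB2HSV)
    print([ (p,h[p[1],p[0]].tolist()) for p in ([(380,180),(450,220),(220,200),(220,160),(410,142)] if n=="top" else [(260,150),(380,300),(231,150)])])
    wd=((h[...,0]>5)&(h[...,0]<25)&(h[...,1]>60)&(h[...,2]>60)).astype(np.uint8)*255
    wd=cv2.morphologyEx(wd,cv2.MORPH_OPEN,np.ones((3,3)))
    for c in blobs(wd,5000):
        x=c.reshape(-1,2).mean(0)
        z=.07 if (x[0]>330 if n=="top" else x[1]<210) else .035
        hull=cv2.convexHull(c); q=cv2.approxPolyDP(hull,6,True).reshape(-1,2)
        print(n,z,q.tolist(),plane(n,q,z)[:,:2].round(4).tolist(),rect(n,c,z))
E
```

```text
top [421. 359.] ((246.17759704589844, -115.02806854248047), (132.2046356201172, 73.30470275878906), 72.89825439453125)
top [421. 198.] ((537.1943359375, -128.4667205810547), (90.00718688964844, 36.21498489379883), 77.17584228515625)
top [ 39. 225.] ((504.1639099121094, 626.8201293945312), (150.0137939453125, 139.9988250732422), 11.325335502624512)
top [435. 140.] ((652.6692504882812, -162.39041137695312), (159.9790802001953, 36.43696594238281), 76.6428451538086)
top [620. 160.] ((606.7593994140625, -527.274169921875), (58.062191009521484, 149.1397705078125), 81.24310302734375)
[((380, 180), [17, 99, 172]), ((450, 220), [17, 101, 174]), ((220, 200), [16, 127, 148]), ((220, 160), [16, 126, 130]), ((410, 142), [135, 6, 168])]
top 0.035 [[166, 149], [281, 160], [274, 236], [152, 223]] [[0.66, 0.3908], [0.63, 0.1473], [0.4725, 0.1609], [0.5039, 0.4106]] ((565.927734375, 276.72589111328125), (254.93138122558594, 162.43634033203125), 82.42300415039062)
top 0.07 [[389, 93], [536, 123], [516, 261], [360, 225]] [[0.7561, -0.0784], [0.6839, -0.3677], [0.4141, -0.2992], [0.4877, -0.0101]] ((585.
[... 225 characters left out ...]
83. 140.] ((536.4281005859375, -126.95149993896484), (91.41313934326172, 36.770809173583984), 77.01790618896484)
[((260, 150), [17, 100, 140]), ((380, 300), [16, 128, 118]), ((231, 150), [120, 14, 164])]
scene 0.035 [[384, 227], [453, 335], [380, 376], [317, 258]] [[0.4709, 0.1684], [0.5072, 0.4131], [0.6612, 0.3895], [0.627, 0.1459]] ((567.178955078125, 279.3817138671875), (250.55824279785156, 164.6492462158203), 82.60366821289062)
scene 0.07 [[289, 80], [329, 168], [208, 204], [184, 106], [213, 88]] [[0.4148, -0.2937], [0.4938, -0.0018], [0.7552, -0.0693], [0.6822, -0.3654], [0.5932, -0.3821]] ((581.956298828125, -198.6474609375), (349.98468017578125, 280.0511474609375), 75.69258880615234)
```

```bash
cat >> h.py <<'E'
from scipy.spatial.transform import Rotation as R
def down(jaw_deg):
    a=np.radians(jaw_deg);x=np.array([np.cos(a),np.sin(a),0]);z=np.array([0,0,-1.])
    return R.from_matrix(np.c_[x,np.cross(z,x),z]).as_rotvec()
def ang(d): a=np.radians(d);return np.array([np.cos(a),np.sin(a)])
E
python3 - <<'E'
from h import *
from plant import ctrl,gripper_to,monitor
c=np.array([.6523,-.1618]);u=ang(76.6);n=ang(75.6)
P=c-.015*u
for j in(-13.4,166.6):
    for p in ([*P,.23],[*P,.073],[*(c+.13*u),.065],[.572,.322,.01],):
        q=ctrl.solve_ik(np.array(p),down(j));print(j,p,None if q is None else np.round(q,2))
gripper_to(0.0)
ctrl.goto(np.array([*P,.23]),down(-13.4))
print(monitor.read_t(),monitor.read_position())
ctrl.movel(np.array([*P,.095]),.15)
print(monitor.read_t(),monitor.read_position(),monitor.read_contact_force())
hit=ctrl.movel(np.array([*P,.066]),.02,max_force=8)
print(hit,monitor.read_t(),monitor.read_position(),monitor.read_contact_force())
cv2.imwrite("pics/t1.png",eyes.capture("top")[:,:,::-1])
E
```

```text
-13.4 [np.float64(0.6488237814475877), np.float64(-0.17639163817314094), 0.23] [-0.36  0.6   0.43  1.4   0.    1.44]
-13.4 [np.float64(0.6488237814475877), np.float64(-0.17639163817314094), 0.073] [-0.36  0.65  0.12  1.03  0.    1.44]
-13.4 [np.float64(0.6824272274542404), np.float64(-0.03533913583277845), 0.065] [-0.14  0.68  0.15  1.04  0.    1.66]
-13.4 [0.572, 0.322, 0.01] [ 0.42  0.68 -0.02  0.88  0.    2.22]
166.6 [np.float64(0.6488237814475877), np.float64(-0.17639163817314094), 0.23] [-0.36  0.6   0.43  1.4   0.   -1.7 ]
166.6 [np.float64(0.6488237814475877), np.float64(-0.17639163817314094), 0.073] [-0.36  0.65  0.12  1.03  0.   -1.7 ]
166.6 [np.float64(0.6824272274542404), np.float64(-0.03533913583277845), 0.065] [-0.14  0.68  0.15  1.04  0.   -1.48]
166.6 [0.572, 0.322, 0.01] [ 0.42  0.68 -0.02  0.88  0.   -0.92]
2.8917 [ 0.64838021 -0.17764885  0.23008754]
3.9417 [ 0.64956031 -0.17683567  0.09617486] [-0.11393583  0.02933382 -0.01612552]
True 4.9667 [ 0.64886344 -0.17638819  0.07310815] [0.83122555 0.02588812 3.90870884]
```

View pics/t1.png

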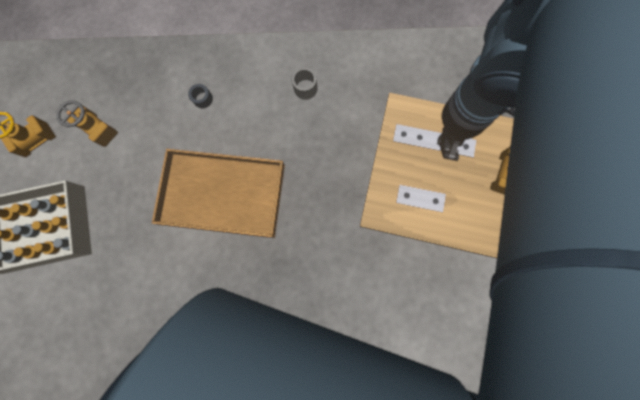

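The fingertips are on the strap near (452,145), and the contact height of 0.073 agrees with my measurements. Next I'll set the press force and drag in steps.

```bash
python3 - <<'E'
from h import *
from plant import ctrl,gripper_to,monitor
u=ang(76.6);n=ang(75.6);p=np.array([.64882,-.17639]);z=.0728
for i in range(12):
    f=monitor.read_contact_force()[2]
    if f>9: break
    z-=.0004; ctrl.movel(np.array([*p,z]),.02); 
print("press",f,z,monitor.read_t())
for k in range(4):
    p=p+.021*n
    ctrl.movel(np.array([*p,z]),.03)
    f=monitor.read_contact_force();print(f.round(1),monitor.read_position().round(4),monitor.read_t(),round(z,4))
    if f[2]<8: z-=.0006
    if f[2]>16: z+=.0006
cv2.imwrite("pics/t2.png",eyes.capture("top")[:,:,::-1])
cv2.imwrite("pics/s2.png",eyes.capture("scene")[:,:,::-1])
E
```

```text
press 9.771427282190428 0.07160000000000001 5.7667
[-0.5 -0.8  7.2] [ 0.6553 -0.157   0.0731] 6.6167 0.0716
[-0.7 -1.7  8.9] [ 0.661  -0.137   0.0731] 7.4667 0.071
[-0.4 -0.6  8.8] [ 0.6662 -0.1166  0.0731] 8.3167 0.071
[ 0.1 -1.5  9.5] [ 0.6714 -0.0962  0.0731] 9.1667 0.071
```

View pics/t2.png

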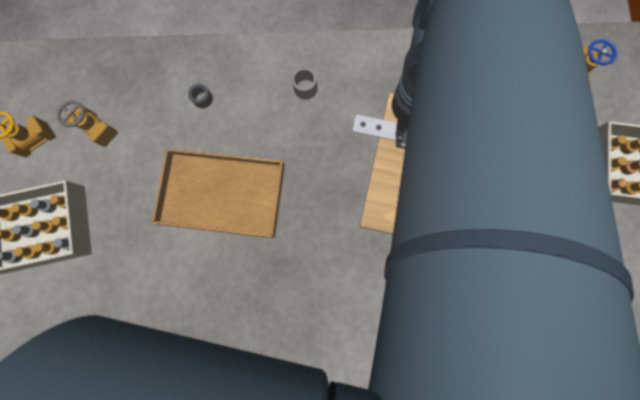

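View pics/s2.png

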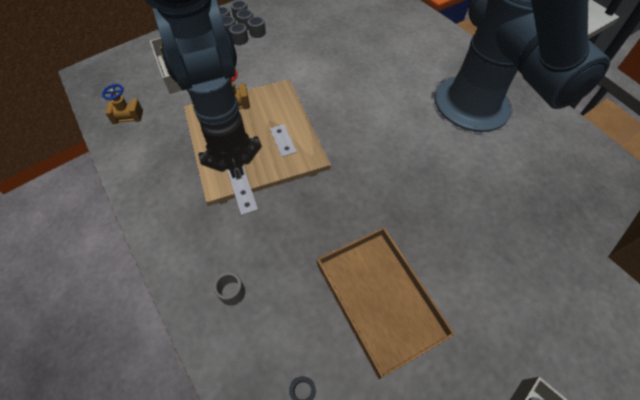

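The strap now sticks out: its front end is at about (354,124) in the top view and (246,213) in the scene view. I'll lift off and measure it.

```bash
python3 - <<'E'
from h import *
from plant import ctrl,gripper_to,monitor
p=monitor.read_position()
ctrl.movel(np.array([p[0],p[1],.15]),.2)
gripper_to(.085)
print(monitor.read_t())
for n in("top","scene"):
    im=eyes.capture(n);cv2.imwrite(f"pics/{n}3.png",im[:,:,::-1])
    for c in blobs(mask_strap(im)):
        r=rect(n,c,.073)
        if max(r[1])<170: print(n,c.reshape(-1,2).mean(0).round(),r,(cv2.boxPoints(r)/1000).round(4).tolist())
E
```

```text
10.5917
top [403. 194.] ((544.786376953125, -95.52623748779297), (22.297779083251953, 35.764957427978516), 77.80093383789062) [[0.5249999761581421, -0.10260000079870224], [0.5598999857902527, -0.11020000278949738], [0.5645999908447266, -0.08839999884366989], [0.529699981212616, -0.08089999854564667]]
scene [240. 182.] ((674.2078247070312, -81.33944702148438), (160.15695190429688, 36.51294708251953), 76.69561767578125) [[0.6380000114440918, -0.1551000028848648], [0.6735000014305115, -0.16349999606609344], [0.7103999853134155, -0.007600000128149986], [0.6748999953269958, 0.0007999999797903001]]
scene [283. 140.] ((536.5885009765625, -126.98847961425781), (91.41313934326172, 36.441612243652344), 77.01790618896484) [[0.5085999965667725, -0.16740000247955322], [0.5440999865531921, -0.17560000717639923], [0.5645999908447266, -0.08649999648332596], [0.5291000008583069, -0.07840000092983246]]
```

```bash
python3 -c "
import cv2,numpy as np
a=cv2.imread('pics/top3.png')[60:260,330:560];b=cv2.imread('pics/scene3.png')[60:260,150:380]
cv2.imwrite('pics/c3.png',cv2.resize(np.hstack([a,b]),(800,348)))"
```

```text
(no output)
```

View pics/c3.png

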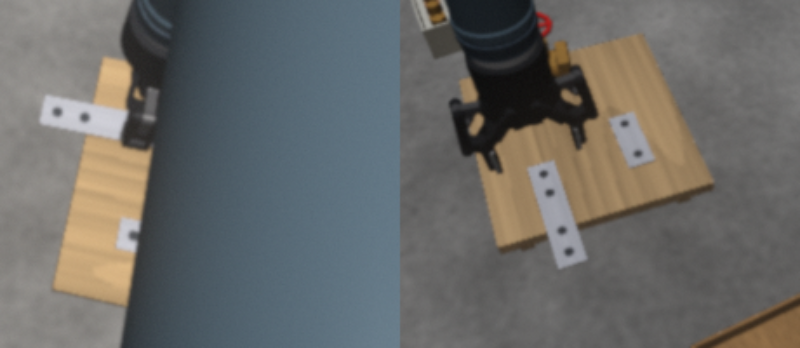

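The strap has moved about 81 mm square to the edge and overhangs by about 53 mm. The short strap hasn't moved. I'll grip the overhang about 24 mm out from the edge.

```bash
python3 - <<'E'
from h import *
from plant import ctrl,gripper_to,monitor
c=np.array([.6746,-.0821]);u=ang(76.65);G=c+.051*u
rot=down(-13.35)
gripper_to(.062)
ctrl.movel(np.array([*G,.14]),.2)
ctrl.movel(np.array([*G,.085]),.12)
h=ctrl.movel(np.array([*G,.062]),.05,max_force=10)
print(h,monitor.read_position(),monitor.read_contact_force().round(1))
gripper_to(0.0,70)
print(monitor.read_grip_width(),monitor.read_contact_force().round(1),monitor.read_t())
p=monitor.read_position()
ctrl.movel(np.array([*p[:2],.10]),.06)
im=eyes.capture("scene");cv2.imwrite("pics/s4.png",cv2.resize(im[60:260,130:380,::-1],(750,600)))
ctrl.movel(np.array([*p[:2],.19]),.12)
print(monitor.read_grip_width(),monitor.read_contact_force().round(2),monitor.read_torque().round(2),monitor.read_t())
im=eyes.capture("scene");cv2.imwrite("pics/s5.png",cv2.resize(im[60:260,130:380,::-1],(750,600)))
E
```

```text
False [ 0.68614358 -0.03240121  0.06167364] [ 0.4  0.1 -0.2]
0.03317815966109897 [-0.4 -0.   2.7] 13.1333
0.03289000788952954 [ 0.84 -0.59 -0.55] [ 0.05 -0.09  0.04] 14.8667
```

View pics/s4.png

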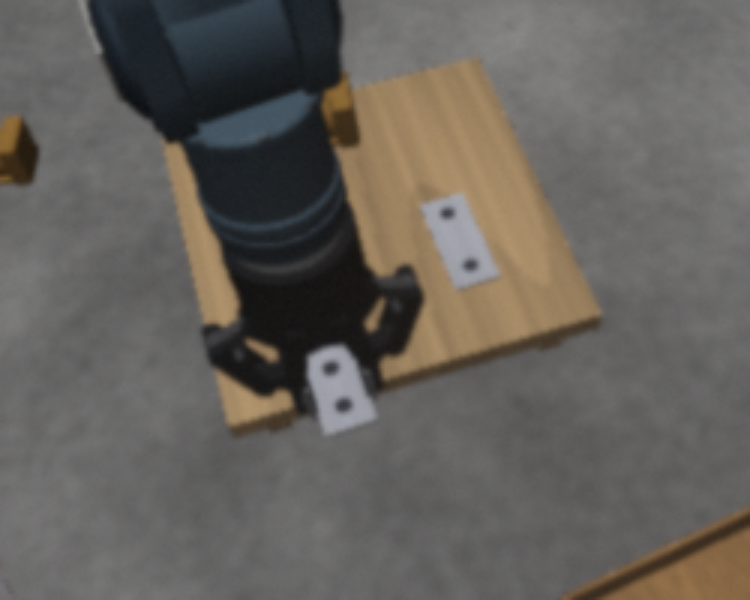

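View pics/s5.png

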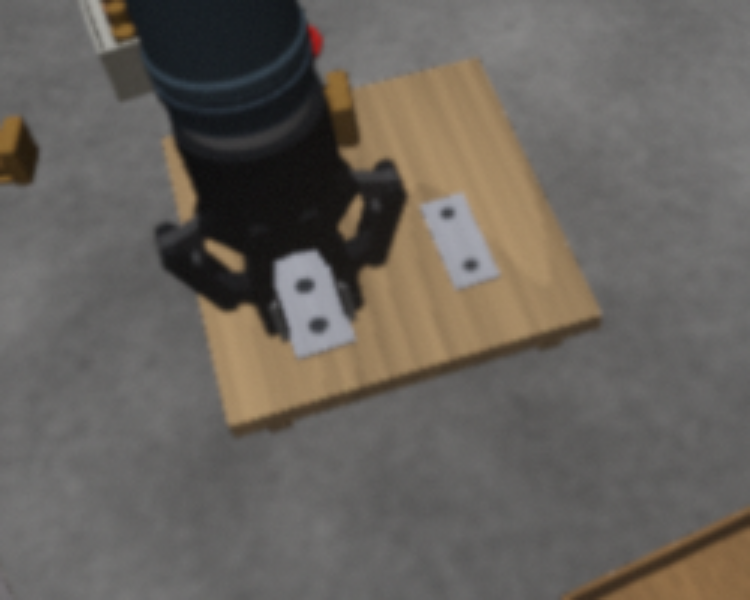

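The strap is held by its overhanging end: its front end is visible near (315,320) in the crop. The grip width is 33 mm. I'll carry it above the tray and check its tilt.

```bash
python3 - <<'E'
from h import *
from plant import ctrl,gripper_to,monitor
C=np.array([.5665,.278]);u=ang(82.5);G=C+.051*u
ctrl.goto(np.array([*G,.18]),down(-7.5))
print(monitor.read_position().round(4),monitor.read_grip_width(),monitor.read_t())
ctrl.movel(np.array([*G,.09]),.15)
ctrl.hold(.2)
a=eyes.capture("top");b=eyes.capture("scene")
cv2.imwrite("pics/c6.png",cv2.resize(np.hstack([a[100:280,120:360],b[180:360,260:500]])[...,::-1],(800,300)))
print(monitor.read_position().round(4),monitor.read_torque().round(2),monitor.read_t())
E
```

```text
[0.5739 0.3274 0.18  ] 0.03293613620507591 16.325
[0.5738 0.3289 0.091 ] [ 0.03 -0.02  0.04] 17.375
```

View pics/c6.png

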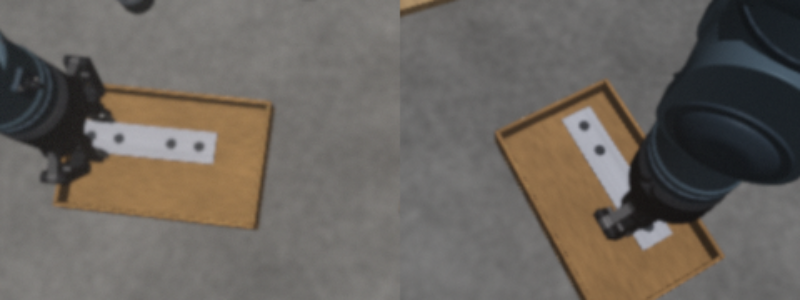

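The strap is level, in line with the tray and over it, spanning (90..215,145) in the left crop. I'll lower it with a force stop.

```bash
python3 - <<'E'
from h import *
from plant import ctrl,gripper_to,monitor
C=np.array([.5665,.278]);u=ang(82.5);G=C+.051*u
ctrl.movel(np.array([*G,.03]),.1)
h=ctrl.movel(np.array([*G,.002]),.02,max_force=4)
p=monitor.read_position();print(h,p.round(4),monitor.read_contact_force().round(1),monitor.read_t())
gripper_to(.045); gripper_to(.065)
print(monitor.read_grip_width(),monitor.read_contact_force().round(1))
p=monitor.read_position()
ctrl.movel(np.array([*p[:2],.16]),.12)
q=np.array(monitor.read_joint_pos());q[0]+=.55
ctrl.move_j(q)
print(monitor.read_t())
for n in("top","scene"):
    im=eyes.capture(n);cv2.imwrite(f"pics/{n}7.png",im[:,:,::-1])
    for c in blobs(mask_strap(im)):
        r=rect(n,c,.008)
        if max(r[1])<190: print(n,c.reshape(-1,2).mean(0).round(),r)
E
```

```text
True [0.573  0.3285 0.0045] [-0.4 -0.5  4.7] 19.275
0.06508415822343126 [0.9 0.5 0.6]
22.6833
top [424. 363.] ((225.99481201171875, -121.22006225585938), (139.46585083007812, 86.54823303222656), 50.64125442504883)
top [421. 198.] ((547.6050415039062, -143.40982055664062), (98.13005828857422, 39.17817687988281), 77.01751708984375)
top [222. 194.] ((566.1926879882812, 278.24066162109375), (160.1011505126953, 36.37200164794922), 82.872314453125)
top [ 39. 225.] ((511.57611083984375, 680.0137939453125), (163.07791137695312, 153.02052307128906), 11.573431968688965)
top [620. 160.] ((623.668212890625, -577.7643432617188), (63.27446365356445, 162.82891845703125), 80.91670989990234)
scene [382. 300.] ((564.4746704101562, 278.7576904296875), (159.88021850585938, 35.98282241821289), 83.12818145751953)
scene [283. 140.] ((511.6990051269531, -177.44113159179688), (100.16140747070312, 40.12047576904297), 77.01473999023438)
```

View pics/top7.png

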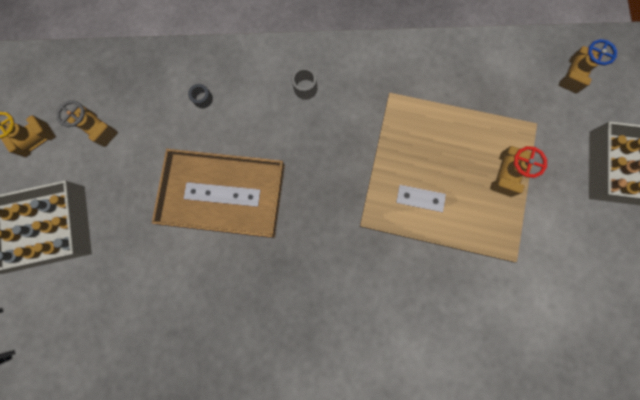

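View pics/scene7.png

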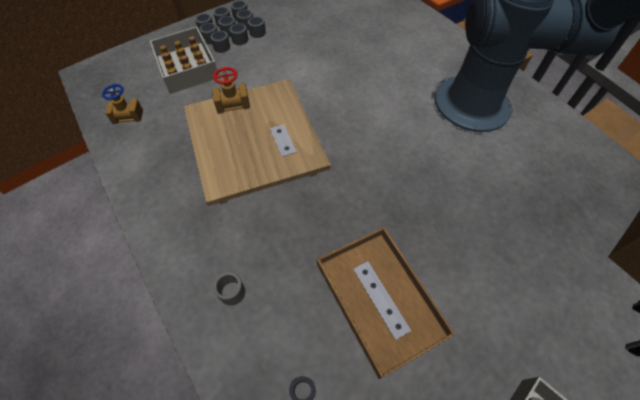

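The long strap lies flat in the middle of the tray, at top-view (222,194) and scene (382,300). The short strap is still at (421,198), and the arm is clear. I'm handing the job in.

```bash
python3 -c "
from plant import ctrl,monitor
ctrl.sign_off();print(monitor.read_t())"
```

```text
the job is handed in; nothing more can be done
the job is handed in; nothing more can be done
```

The longer strap is now lying flat in the tray, and I handed the job in at about 22.8 s of the 48 s allowed.

- **Slide:** I dragged the strap about 81 mm with closed fingertips at about 7–10 N, until about 53 mm stuck out over the edge. The scene view put that nearer 48 mm. I trusted the top view, because the scene outline probably includes the board's front face.
- **Lift and place:** I gripped it across its width about 24 mm out from the edge, with the grip set to 70 N. I raised it about 13 cm, carried it level and lowered it until it touched the tray floor. The contact stop read 4.7 N, and then I released it.

**Last checks:**
- **Long strap:** Both views show it at its true size (160 × 36 mm) on the floor plane. It is within 2 mm of the tray centre I measured and in line with the tray to within 1°.
- **Short strap:** It has not moved in either view.
- **Robot:** The gripper is empty and clear of everything.
- **Disagreement:** While holding the strap, the gripper read 33 mm against the strap's 36 mm width. The grip held firmly all the same.

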